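Load the battery bay of a tilted test set, slide its cover shut and latch it

TASK

Put the charged battery pack (green) into the open bay of the tilted blue test set: slide the yellow cover fully aside, and lower the pack gently, without dropping it, right to the floor of the bay with its copper contact end uphill. Then, with the red latch knob pulled out, slide the cover fully shut over the pack and push the knob fully home to lock it. Leave the red flat pack and everything else on the bench where it is.

Things in the scene. Friction and masses are not known exactly. Their poses are not given: they have to be found in the camera images.
- deck: Sloping top panel of the blue test set (fixed; place and heading vary), rising at 24 degrees away from the robot. Origin: centre of the battery bay's mouth, in the panel plane; x uphill along the panel, y left across it, z out of it. Panel spans x -85..85, y -160..95 mm, case 62 mm thick, its lower front edge on the bench. Guide strips 9 mm high run along y at x = +-73 mm.
- bay_floor (a point): Centre of the floor of the battery bay, axes as the deck's. The bay is a pocket 126 (deck x) x 66 (deck y) mm, 57 mm deep square to the panel. Two copper terminals stand on its uphill wall.
- cover (a joint): Slide of the yellow cover, m: 0 shut, grows towards deck -y, 0.116 fully open (stop); clear of the bay from 0.111. Flat plate 138 (x) x 118 (y) x 5 mm, 1.5 mm above the panel; shut it spans deck y -40..78 mm. About 2 N; stays where left. With the latch home it stops at 0.020, or is locked if shut (the pin then stands in a 20 x 16 mm hole near its leading edge).
- cover_rib (a point): Middle of the top edge of the black grip rib on the cover; axes as the deck's. The rib is 60 long (deck x), 12 thick (deck y) and stands 24 mm above the cover plate.
- latch (a joint): Slide of the latch, m: 0 home (pin down in the cover's path), 0.015 pulled fully out, along deck z; the pin clears the cover from about 0.008. About 3 N; stays where left. It goes home only when the cover is fully shut or drawn back past 0.020.
- latch_top (a point): Centre of the top of the red round latch knob (diameter 30, 22 mm high, axis deck z); moves with the latch. At deck x 40, y 62 mm; when home its top is 41 mm and its underside 19 mm above the panel. Its bracket (24 mm wide in x, y 48..94 mm, top 17 mm above the panel) bridges the cover.
- pack: Charged battery pack, loose, grey with green top and black fin, about 0.32 kg: 120 (x) x 60 (y) x 30 mm, grip fin 70 (x) x 12 (y) x 24 mm standing centred on top (54 mm high in all). Origin: centre of the underside; z out of its top; copper contacts at its +x end. Seated, the fin stays 3 mm below the panel.
- pack_fin (a point): Middle of the top edge of the green pack's fin (54 mm above its underside).
- pack_contacts (a point): Copper contact end of the green pack: 60 mm along its +x from its origin, 14 mm up.
- flat_pack: Flat battery pack, loose, the same shape and axes as the green one but with a red top. Not to be used or moved.
- meter: Bystander: handheld meter lying flat, red, 170 x 82 x 34 mm (40 at its dial); origin under its centre, x along its length.
- motor: Bystander: white round motor, diameter 86, 60 mm high; origin under its centre.
- bottle: Bystander: standing bottle, diameter 52, 120 mm high; origin under its centre.
- spool: Bystander: blue spool standing on its flange, diameter 56, 45 mm high; origin under its centre.
- driver: Bystander: screwdriver lying, 190 mm long, yellow handle; x along it.
- brush: Bystander: brush lying, 170 mm long, wooden handle; x along it.
- board: Bystander: green circuit board, 75 x 110 mm, parts up to 22 mm high; origin under its centre.
There are look-alikes about, which are no part of the job. What is shaped like the pack but pink or purple is not meant.

How it is judged:
On the way, in this order (a step that is already met when the one before it is completed fails the run):
1. the green pack seated on the floor of the bay, contact end uphill (x of pack in the frame of deck between -0.006 and 0.006 m and y of pack in the frame of deck between -0.006 and 0.006 m and z of pack in the frame of deck between -0.062 and -0.053 m and angle between the z axis of pack and the z axis of deck, either way round below 0.08 rad and x of pack_contacts in the frame of deck above 0.04 m), for 0.2 s.
2. the cover fully shut over the seated pack with the latch knob still out (all of step 1 and value of joint cover below 0.004 m and value of joint latch above 0.007 m), for 0.1 s.
At the end, for the whole second after the job is handed in: The green pack rests on the bay floor (within 6 mm of centred, less than 4 mm off the floor, contact end uphill), the cover is shut to within 4 mm, the latch knob is home to within 3 mm, and everything is at rest (all of step 1 and value of joint cover below 0.004 m and value of joint latch below 0.003 m and linear speed of pack below 0.02 m/s); the robot touches nothing.
It fails at once if the red flat pack or another bystander is moved by more than 30 mm (distance of any of flat_pack, meter, motor, bottle, spool, driver, brush, board from where it was at the start of the episode above 0.03 m).
It fails at once if the pack is dropped into the bay (over 0.5 m/s inside it) (distance between pack and deck below 0.075 m and z of pack in the frame of deck below -0.005 m and linear speed of pack above 0.5 m/s).
It also fails if it takes over 72 s, if anything falls off the work surface, if the arm or the gripper's body presses on something with over 40 N, if the wrist force passes 120 N, or if a joint passes its speed limit or range.

ROBOT

A 7-joint arm with a two-finger parallel gripper is mounted at the origin on the work surface. World frame = base frame: x ahead of the robot, y to its left, z up, the work surface at z = 0. Lengths are in m, angles in rad, forces in N, time in s.
With the tool pointing down it reaches from about 0.425 to 0.875 m from the base axis. Payload 8.4 kg.
Tool frame: the origin (TCP) lies at the very end of the fingers, on their centre line; the grasp point (between the pads) lies 19 mm behind it (bot.hold_point_z is the distance from the TCP to the grasp point, in m); z points along the fingers, y is the line along which they close (so a half turn about z gives the same grasp; the last joint's range is limited). The gripper opens to 87 mm and grips with 3 to 60 N. Pads are 19 mm wide; open, the fingers measure 117 mm over their backs; the gripper's body (75 mm by 190 mm) begins 51 mm behind the grasp point.
Start: joints at [-1.26, 0.333, 0.04, 1.465, -0.013, 1.343, -0.059], TCP at [0.259, 0.596, 0.188] pointing down, gripper open.
Joint ranges: [-2.58, 2.58], [-0.38, 2.09], [-1.3, 1.39], [0.25, 2.4], [-1.5, 4.64], [0.08, 2.09], [-2.65, 2.65]. Speed limits (rad/s): [2.22, 2.22, 2.79, 2.79, 3.14, 3.14, 3.14].

INTERFACE

Orientations are given as a unit quaternion [w, x, y, z].
In Python, from rig import bot, imaging gives the robot as it stands.
- The arm moves only by the tool servo_tool, never from a script. Its argument "targets" is text: rows parted by semicolons, each of 7 numbers parted by spaces: the shift along the world's x, y, z in units of 0.8 m (1.0 is 0.8 m), then the turn, a rotation vector about the world's x, y, z in units of 90 degrees (1.0 is 90 degrees), then the opening, from 0 (shut) to 1 (fully open). In form: x y z wx wy wz grip; .... A call has 1 to 12 rows; each row is the pose to reach, as a shift and turn from the pose commanded when the call began; what a row does not reach only later rows make up. A row lasts 1/12 s, in which the tool goes at most 41.7 mm and 7.16 degrees, less where a joint would pass 70% of its speed; a pose out of reach is approached as far as the arm can. A call with a number of a shift or a turn outside -1 to 1 is refused whole. A call with a gripper value outside its range is refused whole. The fingers move at their own pace and stop on an object; the grip force is fixed at half the most. Time passes only in rows, so rows that repeat a pose let the fingers close. It gives the time, the measured TCP pose, the force, the opening and the grip force at its end, in the units of the state.
- bot.state(): the state, without advancing time (a new reading comes with each control period).
- imaging.camera(name): name is "scene" or "side" or "wrist"; returns the picture (420x560x3 uint8, red, green, blue); there is no depth.
- imaging.get_calibration(name): a dict with "K" (3x3 intrinsics, pixels), "view" (4x4, takes a point from world to camera coordinates). Camera axes: x right, y up, looking along -z (the intrinsics and any distortion apply to the point x, -y, -z); pixel columns grow to the right and rows downward; lengths in m; the calibration is good to about 2 mm. A picture is of the moment at which its call begins: read the wrist's pose just before it. get_calibration takes no time and is no camera call; for the wrist camera it gives the pose at the moment of the call.
- bot.close_job(): hands the job in; it is judged then, once.
The state is a dict: "time": time; "joints": joint angles; "dq": joint speeds; "effort": joint torques, N m; "ee_pos": TCP position; "eef_rot": TCP orientation; "wrist_force": force on the tool from outside, world axes, zero at the start; "torque": the same for the moment, N m; "gripper_width": finger opening in m; "grip_force": force on a finger pad.
Only numpy, scipy, OpenCV 4.12 (cv2) and the standard library are available. Lean on these libraries where they do the work, as an engineer would, in place of code of your own. Each camera call takes 0.05 s, during which the arm holds its last target. There are 200 camera calls.

## Working session

There is one attempt and no reset: what is moved stays moved. The work goes in short steps, Python scripts to look and compute and a tool call to move; the robot and the scene stay as the last step left them, time stands still between calls to the robot, and variables do not carry over. Pictures are saved under pics/ and viewed, at most 10 in all, crops included, and the job is handed in when it is done.

Besides the shell and the picture viewer there is one more tool, called after "Request:" as name(argument=value, ...) on one line, values as JSON. servo_tool: Moves the arm, as the interface text tells. Its arguments: {"type":"object","properties":{"targets":{"type":"string"}},"required":["targets"]}

```bash
mkdir -p pics; ls
python3 - <<'E'
from rig import bot, imaging
import cv2,numpy as np
for n in ["scene","side"]:
    im=imaging.camera(n); cv2.imwrite(f"pics/{n}0.png",im[:,:,::-1])
    c=imaging.get_calibration(n); print(n,np.round(c["K"],1).tolist(),np.round(c["view"],4).tolist(), [k for k in c])
s=bot.state(); print(s)
E
```

```text
pics
scene [[446.0, 0.0, 280.7], [0.0, 446.0, 214.8], [0.0, 0.0, 1.0]] [[-0.6057, 0.7956, 0.0149, 0.3392], [-0.5296, -0.417, 0.7386, 0.1641], [0.5938, 0.4395, 0.674, -1.8025], [0.0, 0.0, 0.0, 1.0]] ['K', 'view']
side [[482.5, 0.0, 285.6], [0.0, 482.5, 212.3], [0.0, 0.0, 1.0]] [[0.9832, -0.1816, 0.0185, -0.4961], [0.112, 0.6802, 0.7244, -0.1336], [-0.1441, -0.7102, 0.6891, -1.5232], [0.0, 0.0, 0.0, 1.0]] ['K', 'view']
{'time': 0.1, 'joints': array([-1.26018807,  0.33383232,  0.03986241,  1.4661768 , -0.01340979,
        1.34330909, -0.0585185 ]), 'dq': array([-0.00058856, -0.00203822,  0.00074939, -0.00282666,  0.0015815 ,
       -0.00013856,  0.00249164]), 'effort': array([ 3.20822495e-03, -6.57806683e+01,  1.33910760e+00, -4.04708576e+01,
       -5.97949326e-02,  4.10299713e-02,  2.74836827e-05]), 'ee_pos': array([0.25880903, 0.59573411, 0.18765617]), 'eef_rot': array([-1.07151050e-04,  2.03485940e-01,  9.79077596e-01, -7.21966103e-04]), 'wrist_force': array([-0.03286333, -0.30823992,  0.02117368]), 'torque': array([-0.05707656, -0.01490153, -0.00985478]), 'grip_force': 0.0, 'gripper_width': 0.08673966710628096}
```

View pics/scene0.png

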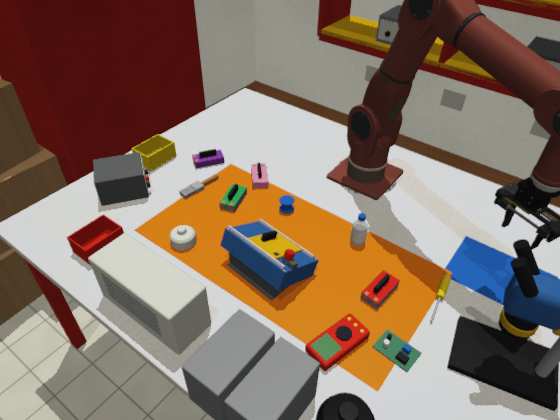

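View pics/side0.png

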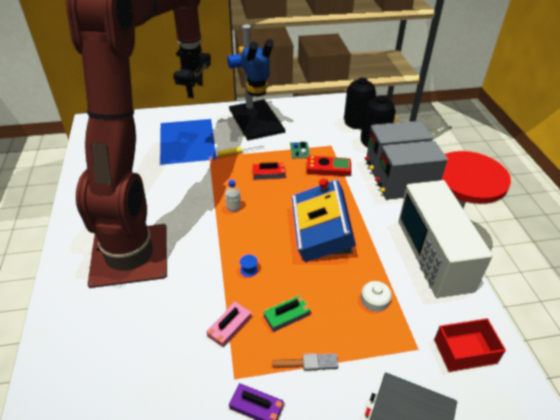

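Run:
```python
import cv2,numpy as np
a=cv2.imread("pics/scene0.png");b=cv2.imread("pics/side0.png")
r=lambda im,x,y,w,h:cv2.resize(im[y:y+h,x:x+w],(400,300),interpolation=cv2.INTER_CUBIC)
o=np.vstack([np.hstack([r(a,210,205,120,90),r(b,270,175,100,90)]),np.hstack([r(a,204,177,60,45),r(b,250,285,72,54)])])
cv2.imwrite("pics/crop1.png",o)
```

```text
(no output)
```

View pics/crop1.png

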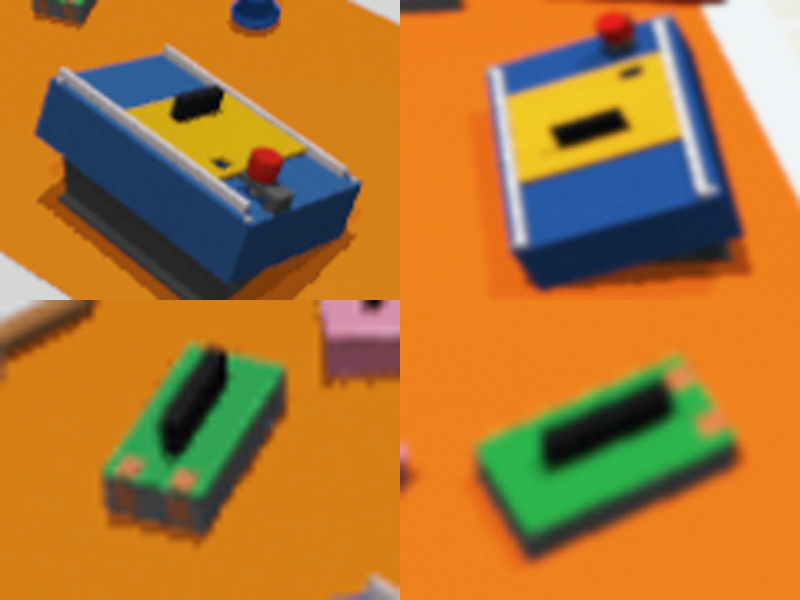

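```bash
cat > h.py <<'E'
import numpy as np,cv2
from rig import bot,imaging
from scipy.spatial.transform import Rotation as R
from scipy.optimize import least_squares
def proj(c,P):
    P=np.atleast_2d(P); p=P@c["view"][:3,:3].T+c["view"][:3,3]
    u=np.c_[p[:,0],-p[:,1],-p[:,2]]@np.array(c["K"]).T
    return u[:,:2]/u[:,2:]
T=np.deg2rad(24)
def deckpose(x,y,yaw,dz=0):
    Rd=R.from_euler('z',yaw).as_matrix()@R.from_euler('y',-T).as_matrix()
    return Rd,np.array([x,y,.062*np.cos(T)+.085*np.sin(T)+dz])
def ray(c,uv,z):
    c=dict(c);V=np.array(c["view"]);d=np.linalg.inv(c["K"])@[uv[0],uv[1],1];d=V[:3,:3].T@(d*[1,-1,-1])
    o=-V[:3,:3].T@V[:3,3];return o+d*(z-o[2])/d[2]
def q(s): return R.from_quat(np.roll(s["eef_rot"],-1))
E
python3 - <<'E'
from h import *
cs={n:imaging.get_calibration(n) for n in["scene","side"]}
f1=lambda x,y:(210+x/3.333,205+y/3.333); f2=lambda x,y:(270+x/4,175+y/3.333)
g1=lambda x,y:(204+x/6.667,177+y/6.667); g2=lambda x,y:(250+x/5.556,285+y/5.556)
pts=[("scene",f1(62,75),(.073,-.160,.009)),("scene",f1(248,212),(.073,.095,.009)),("scene",f1(168,50),(-.073,-.16,.009)),("scene",f1(350,178),(-.073,.095,.009)),
("side",f2(120,242),(-.073,-.160,.009)),("side",f2(92,70),(-.073,.095,.009)),("side",f2(262,20),(.073,.095,.009)),("side",f2(310,190),(.073,-.160,.009))]
def res(p):
    Rd,o=deckpose(*p); return np.concatenate([proj(cs[n],Rd@np.array(P)+o)[0]-uv for n,uv,P in pts])
s=least_squares(res,[.6,0,0]);print(s.x,np.round(s.fun.reshape(-1,2),1).tolist())
Rd,o=deckpose(*s.x)
# rib top and knob: per-view
def onp(c,uv,h):
    # intersect ray with plane at deck z=h
    a=ray(c,uv,0);b=ray(c,uv,.3);a=Rd.T@(a-o);b=Rd.T@(b-o);t=(h-a[2])/(b[2]-a[2]);return a+t*(b-a)
print("rib",onp(cs["scene"],f1(197,98),.0305),onp(cs["side"],f2(190,125),.0305))
for h in(.041,.056):print("knob",h,onp(cs["scene"],f1(264,155),h),onp(cs["side"],f2(212,20),h))
# pack
for nm,c,pp in(("sc",cs["scene"],[g1(195,345),g1(287,368),g1(205,495),g1(105,475)]),("si",cs["side"],[g2(78,148),g2(280,55),g2(338,145),g2(130,240)])):
    A=np.array([ray(c,u,.03) for u in pp]);print(nm,A.mean(0),np.round(A,3).tolist())
for nm,c,u in(("sc",cs["scene"],g1(197,395)),("si",cs["side"],g2(207,115))):print("fin",ray(c,u,.054))
w=imaging.get_calibration("wrist");s=bot.state();V=np.array(w["view"]);o=-V[:3,:3].T@V[:3,3]
print("wristcam in tool",q(s).inv().apply(o-s["ee_pos"]),"axes(right,up,back) in tool",np.round(V[:3,:3]@q(s).as_matrix(),3).tolist(),np.round(w["K"]).tolist());print(np.round(q(s).as_matrix(),3))
for n,u in(("bottle","scene"),):pass
for nm,uv in(("bottle",(361,240)),("spool",(287,210)),("motor",(182,246))):print(nm,ray(cs["scene"],uv,0))
E
```

```text
[ 0.61572733  0.02728813 -0.12419503] [[-2.2, -2.7], [1.1, 0.7], [-2.4, -1.7], [0.3, 0.1], [0.4, 0.2], [1.3, -3.6], [-0.9, -3.0], [-1.5, 0.9]]
rib [ 0.00597408 -0.04219887  0.0305    ] [ 0.00199218 -0.05979564  0.0305    ]
knob 0.041 [0.0358529 0.0640494 0.041    ] [0.03903415 0.06264675 0.041     ]
knob 0.056 [0.06055429 0.07881344 0.056     ] [0.042271   0.04476876 0.056     ]
sc [ 0.62402317 -0.14681234  0.03      ] [[0.586, -0.184, 0.03], [0.569, -0.136, 0.03], [0.66, -0.11, 0.03], [0.681, -0.157, 0.03]]
si [ 0.45090558 -0.31488134  0.03      ] [[0.387, -0.305, 0.03], [0.498, -0.266, 0.03], [0.515, -0.326, 0.03], [0.404, -0.362, 0.03]]
fin [ 0.62890688 -0.14184623  0.054     ]
fin [ 0.45030129 -0.31336748  0.054     ]
wristcam in tool [ 0.08383761 -0.00057168 -0.19594794] axes(right,up,back) in tool [[0.001, 1.0, -0.0], [0.953, -0.001, 0.303], [0.303, -0.0, -0.953]] [[316.0, 0.0, 281.0], [0.0, 316.0, 207.0], [0.0, 0.0, 1.0]]
[[-0.917  0.398 -0.001]
 [ 0.398  0.917 -0.001]
 [-0.    -0.001 -1.   ]]
bottle [0.33528235 0.17449815 0.        ]
spool [ 0.36848112 -0.11671316  0.        ]
motor [ 0.73138194 -0.28489241  0.        ]
```

Request:
servo_tool(targets="0.2 -0.35 0.14 0 0 0.09 1;0.2 -0.35 0.14 0 0 0.09 1;0.4 -0.707 0.14 0 0 0.182 1;0.4 -0.707 0.14 0 0 0.182 1;0.4 -0.707 0.14 0 0 0.182 1;0.4 -0.707 0.14 0 0 0.182 1;0.4 -0.707 0.14 0 0 0.182 1;0.4 -0.707 0.14 0 0 0.182 1;0.4 -0.707 0.14 0 0 0.182 1;0.4 -0.707 0.14 0 0 0.182 1;0.4 -0.707 0.14 0 0 0.182 1;0.4 -0.707 0.14 0 0 0.182 1")

```text
time: 1.1
ee_pos: [0.5012, 0.1669, 0.2771]
eef_rot: [-0.0, 0.062, 0.998, 0.0]
wrist_force: [1.6, 0.7, 0.1]
gripper_width: 0.0872
grip_force: 0.0
```

Request:
servo_tool(targets="0.08 -0.16 0.025 0 0 0 1;0.08 -0.16 0.025 0 0 0 1;0.08 -0.16 0.025 0 0 0 1;0.08 -0.16 0.025 0 0 0 1;0.08 -0.16 0.025 0 0 0 1;0.08 -0.16 0.025 0 0 0 1")

```text
time: 1.6
ee_pos: [0.5649, 0.0395, 0.2966]
eef_rot: [-0.0, 0.063, 0.998, -0.0]
wrist_force: [-0.8, 1.5, -0.6]
gripper_width: 0.0868
grip_force: 0.0
```

Run:
```python
from h import *
import pickle
s=bot.state();c=imaging.get_calibration("wrist");im=imaging.camera("wrist");cv2.imwrite("pics/w1.png",im[:,:,::-1]);pickle.dump((s,c),open("w1.pkl","wb"))
print(s["ee_pos"],q(s).as_matrix().round(3))
o=cv2.resize(im[:,:,::-1],(800,600),interpolation=cv2.INTER_CUBIC);cv2.imwrite("pics/w1b.png",o)
```

```text
[0.56494956 0.03951826 0.29659924] [[-0.992  0.127 -0.   ]
 [ 0.127  0.992 -0.   ]
 [ 0.    -0.    -1.   ]]
```

View pics/w1b.png

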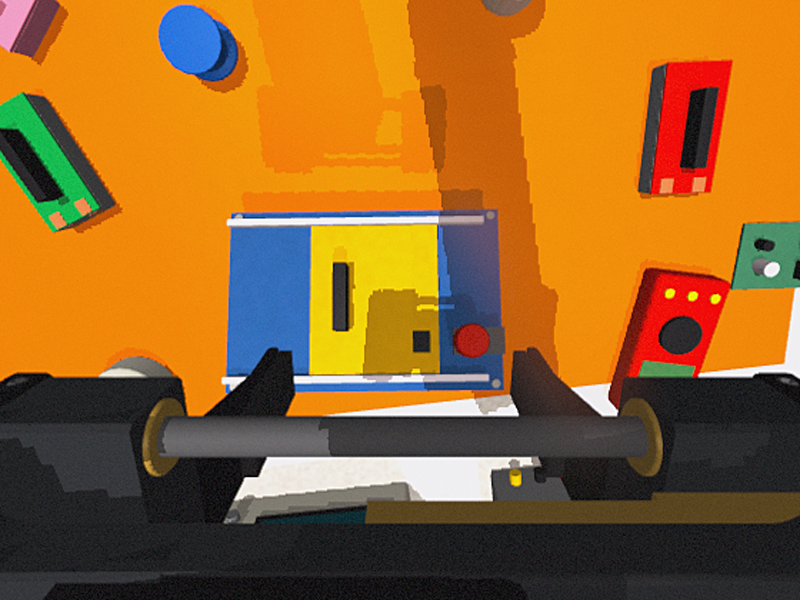

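Run:
```python
from h import *
import pickle
s,c=pickle.load(open("w1.pkl","rb")); k=.7
pts=[((231,212),(-.085,-.16,0)),((497,210),(-.085,.095,0)),((505,390),(.085,.095,0)),
((484,219),(-.073,None,.009)),((229,222),(-.073,None,.009)),((222,381),(.073,None,.009)),((497,380),(.073,None,.009)),((472,340),(.04,.062,.041))]
def res(p):
    Rd,o=deckpose(*p);r=[]
    for uv,P in pts:
        P2=[0 if v is None else v for v in P]
        if P[1] is None:
            L=proj(c,np.array([[P[0],-.1,P[2]],[P[0],.1,P[2]]])@Rd.T+o);d=(L[1]-L[0])/np.linalg.norm(L[1]-L[0]);e=np.array(uv)*k-L[0];r+=[0,d[0]*e[1]-d[1]*e[0]]
        else: r+=list(proj(c,Rd@P2+o)[0]-np.array(uv)*k)
    return np.array(r)
f=least_squares(res,[.6,0,0],loss='soft_l1');print(f.x,np.round(res(f.x).reshape(-1,2),1).tolist())
Rd,o=deckpose(*f.x)
def onp(uv,h):
    a=ray(c,np.array(uv)*k,0);b=ray(c,np.array(uv)*k,.3);a=Rd.T@(a-o);b=Rd.T@(b-o);t=(h-a[2])/(b[2]-a[2]);return (a+t*(b-a)).round(4)
print("cover lead",onp((438,300),.0065),"trail",onp((311,300),.0065),"rib top ends",onp((342,264),.0305),onp((342,330),.0305),"hole",onp((421,341),.0065))
for h in(.041,.049,.056):print("knob",h,onp((472,340),h))
A=[ray(c,np.array(u)*k,.03) for u in((26,95),(96,208),(58,231))];print("pack",np.round(A,4).tolist(), (A[0]-A[1]))
print("fin end",ray(c,np.array((57,195))*k,.054))
```

```text
[ 0.611145    0.03025934 -0.11429324] [[0.0, 0.4], [0.2, -0.3], [-1.1, 0.2], [0.0, -0.2], [0.0, -0.1], [0.0, 0.4], [0.0, 1.6], [0.6, 0.5]]
cover lead [0.002  0.0362 0.0065] trail [ 0.0008 -0.0809  0.0065] rib top ends [-0.0282 -0.0491  0.0305] [ 0.0295 -0.0489  0.0305] hole [0.0394 0.02   0.0065]
knob 0.041 [0.0394 0.0613 0.041 ]
knob 0.049 [0.0395 0.0601 0.049 ]
knob 0.056 [0.0396 0.0591 0.056 ]
pack [[0.3861, -0.2959, 0.03], [0.4962, -0.2651, 0.03], [0.5139, -0.3116, 0.03]] [-0.11012979 -0.03087903  0.        ]
fin end [ 0.47893239 -0.28161398  0.054     ]
```

```bash
cat >> h.py <<'E'
RD,OD=deckpose(.6111,.0303,-.1143)
RT=RD@np.diag([-1,1,-1.])
def go(p,Rm=RT,deck=True):
    s=bot.state(); w=RD@np.array(p)+OD if deck else np.array(p)
    print(p,"shift",((w-s["ee_pos"])/.8).round(4).tolist(),"turn",((R.from_matrix(Rm)*q(s).inv()).as_rotvec()/(np.pi/2)).round(4).tolist(),"dist",np.linalg.norm(w-s["ee_pos"]).round(3))
def dst(): s=bot.state();print("deck xyz",(RD.T@(s["ee_pos"]-OD)).round(4),"roterr deg",np.rad2deg((R.from_matrix(RT)*q(s).inv()).as_rotvec()).round(2))
print("deck z/.8",(RD[:,2]/.8).round(4),"deck y/.8",(RD[:,1]/.8).round(4),"deck x/.8",(RD[:,0]/.8).round(4))
E
python3 - <<'E'
from h import *
go([.04,.062,.09]);go([.04,.062,.0215])
E
```

```text
deck z/.8 [-0.5051  0.058   1.1419] deck y/.8 [0.1426 1.2418 0.    ] deck x/.8 [ 1.1345 -0.1302  0.5084]
[0.04, 0.062, 0.09] shift [0.0669, 0.0634, -0.1334] turn [-0.0318, -0.2653, 0.0063] dist 0.13
[0.04, 0.062, 0.0215] shift [0.1015, 0.0594, -0.2116] turn [-0.0318, -0.2653, 0.0063] dist 0.194
```

Request:
servo_tool(targets="0.067 0.063 -0.133 -0.032 -0.265 0.006 1;0.067 0.063 -0.133 -0.032 -0.265 0.006 1;0.067 0.063 -0.133 -0.032 -0.265 0.006 1;0.067 0.063 -0.133 -0.032 -0.265 0.006 1;0.067 0.063 -0.133 -0.032 -0.265 0.006 1;0.067 0.063 -0.133 -0.032 -0.265 0.006 0.7;0.067 0.063 -0.133 -0.032 -0.265 0.006 0.7;0.067 0.063 -0.133 -0.032 -0.265 0.006 0.7")

```text
time: 2.32
ee_pos: [0.6201, 0.0912, 0.1929]
eef_rot: [0.209, 0.057, 0.976, -0.012]
wrist_force: [-0.6, 0.4, 0.3]
gripper_width: 0.0743
grip_force: 0.0
```

Run:
```python
from h import *
dst();go([.04,.062,.0215])
im=imaging.camera("wrist");cv2.imwrite("pics/w2.png",im[:,:,::-1])
```

```text
deck z/.8 [-0.5051  0.058   1.1419] deck y/.8 [0.1426 1.2418 0.    ] deck x/.8 [ 1.1345 -0.1302  0.5084]
deck xyz [0.0432 0.0615 0.0921] roterr deg [-0.04  0.12  0.08]
[0.04, 0.062, 0.0215] shift [0.0321, -0.0031, -0.0823] turn [-0.0005, 0.0013, 0.0009] dist 0.071
```

View pics/w2.png

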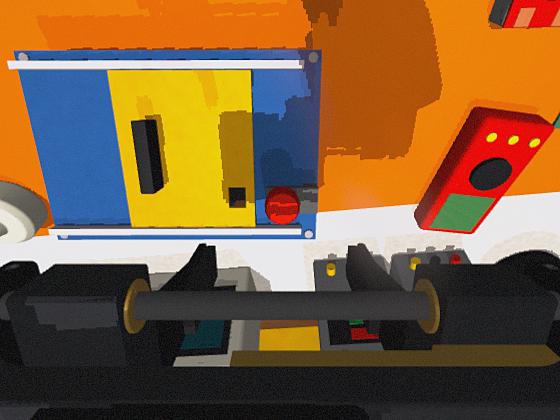

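Request:
servo_tool(targets="0.016 -0.0015 -0.041 0 0 0 0.7;0.032 -0.003 -0.082 0 0 0 0.7;0.032 -0.003 -0.082 0 0 0 0.7;0.032 -0.003 -0.082 0 0 0 0.7;0.032 -0.003 -0.082 0 0 0 0;0.032 -0.003 -0.082 0 0 0 0;0.032 -0.003 -0.082 0 0 0 0;0.032 -0.003 -0.082 0 0 0 0;0.032 -0.003 -0.082 0 0 0 0;0.032 -0.003 -0.082 0 0 0 0;0.032 -0.003 -0.082 0 0 0 0;0.032 -0.003 -0.082 0 0 0 0")

```text
time: 3.37
ee_pos: [0.6439, 0.089, 0.125]
eef_rot: [0.208, 0.056, 0.977, -0.012]
wrist_force: [0.0, 0.2, 0.1]
gripper_width: 0.0153
grip_force: 0.0
```

Run:
```python
from h import *
dst();s=bot.state();print(s["gripper_width"],s["grip_force"],s["wrist_force"])
```

```text
deck z/.8 [-0.5051  0.058   1.1419] deck y/.8 [0.1426 1.2418 0.    ] deck x/.8 [ 1.1345 -0.1302  0.5084]
deck xyz [0.0374 0.0621 0.0203] roterr deg [0.02 0.02 0.01]
0.015313375864583487 0.0 [0.01449612 0.24478761 0.10171398]
```

Run:
```python
from h import *
s=bot.state();print(s["gripper_width"],s["grip_force"],proj(imaging.get_calibration("wrist"),s["ee_pos"]),proj(imaging.get_calibration("side"),s["ee_pos"]),proj(imaging.get_calibration("scene"),s["ee_pos"]))
r=lambda im,x,y,w,h:cv2.resize(im[y:y+h,x:x+w,::-1],(400,300),interpolation=cv2.INTER_CUBIC)
a=imaging.camera("scene");b=imaging.camera("side");w=imaging.camera("wrist")
cv2.imwrite("pics/c3.png",np.vstack([np.hstack([r(a,230,200,100,75),r(b,280,150,100,75)]),np.hstack([r(w,0,0,560,420),r(w,200,140,200,150)])]))
```

```text
deck z/.8 [-0.5051  0.058   1.1419] deck y/.8 [0.1426 1.2418 0.    ] deck x/.8 [ 1.1345 -0.1302  0.5084]
0.015313375864583487 0.0 [[281.79235197 237.58163972]] [[322.91150047 185.13744177]] [[288.1942193 256.6782067]]
```

View pics/c3.png

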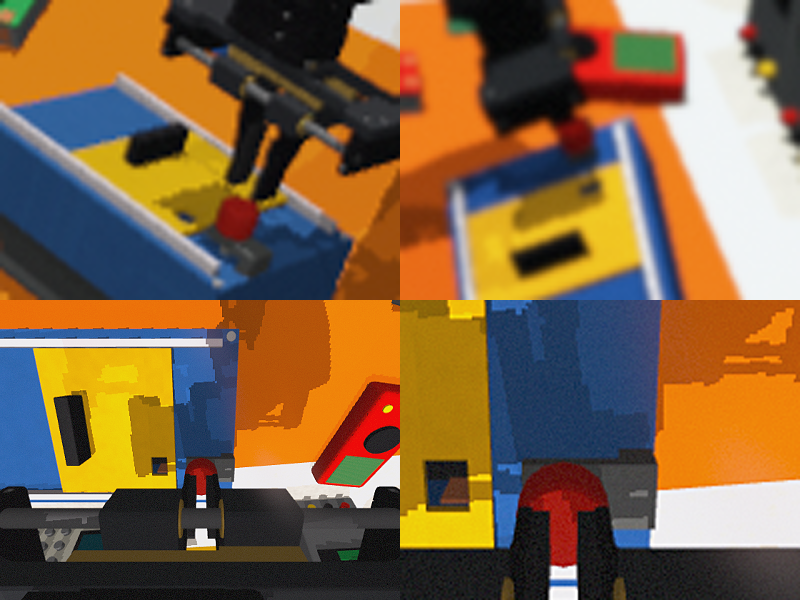

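Run:
```python
from h import *
print([a for a in dir(bot) if a[0]!='_'],bot.hold_point_z)
a=cv2.imread("pics/scene0.png");b=cv2.imread("pics/side0.png")
p=np.array([.2588,.5957,.1877]);Rm=R.from_quat([.2035,.9791,-.0007,-.0001]).as_matrix()
out=[]
for n,im in(("scene",a),("side",b)):
    c=imaging.get_calibration(n);u=proj(c,p)[0];x,y=int(u[0])-40,int(u[1])-40;x=min(x,480)
    cr=cv2.resize(im[y:y+75,x:x+80],(400,375),interpolation=cv2.INTER_CUBIC)
    for dz in(0,-.019,-.07):
        for dy in(-.051,0,.051):
            v=(proj(c,p+Rm@[0,dy,dz])[0]-[x,y])*5
            cv2.circle(cr,tuple(int(t) for t in v),3,(0,0,255) if dz==0 else (0,255,0) if dz>-.05 else (255,255,0),-1)
    out.append(cr)
cv2.imwrite("pics/c4.png",np.hstack(out))
```

```text
deck z/.8 [-0.5051  0.058   1.1419] deck y/.8 [0.1426 1.2418 0.    ] deck x/.8 [ 1.1345 -0.1302  0.5084]
['Unreachable', 'close_job', 'hold_point_z', 'state'] 0.0187
```

View pics/c4.png

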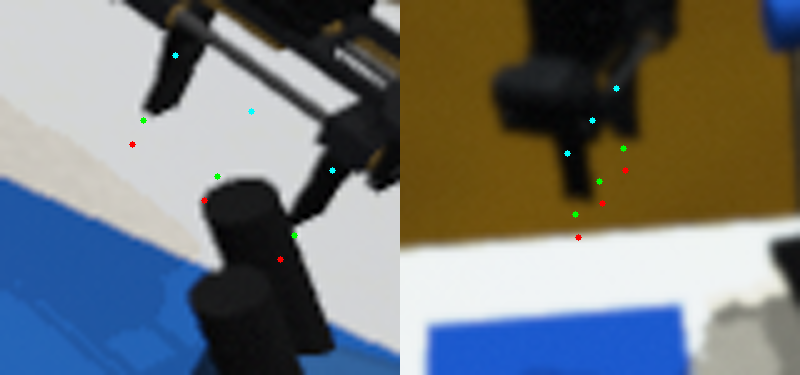

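Request:
servo_tool(targets="0.001 0 -0.0023 0 0 0 0;0.0025 -0.0003 -0.0057 0 0 0 0;0.0025 -0.0003 -0.0057 0 0 0 0;0.0025 -0.0003 -0.0057 0 0 0 0")

```text
time: 3.85
ee_pos: [0.6459, 0.0885, 0.1199]
eef_rot: [0.208, 0.056, 0.977, -0.012]
wrist_force: [0.5, 0.7, -0.4]
gripper_width: 0.0005
grip_force: 0.0
```

Request:
servo_tool(targets="0.0005 0 -0.0011 0 0 0 0;0.001 -0.0001 -0.0023 0 0 0 0;0.001 -0.0001 -0.0023 0 0 0 0")

```text
time: 4.1
ee_pos: [0.6467, 0.0886, 0.1183]
eef_rot: [0.208, 0.056, 0.977, -0.012]
wrist_force: [0.0, -0.4, 0.4]
gripper_width: 0.0006
grip_force: 0.0
```

Run:
```python
from h import *
dst();w=imaging.get_calibration("wrist");s=bot.state();V=np.array(w["view"]);o=-V[:3,:3].T@V[:3,3]
print("cam in tool",q(s).inv().apply(o-s["ee_pos"]),s["gripper_width"],s["wrist_force"])
```

```text
deck z/.8 [-0.5051  0.058   1.1419] deck y/.8 [0.1426 1.2418 0.    ] deck x/.8 [ 1.1345 -0.1302  0.5084]
deck xyz [0.0373 0.062  0.013 ] roterr deg [0.04 0.01 0.01]
cam in tool [ 0.0840974  -0.00052954 -0.19609085] 0.0006151738203247817 [ 0.00098015 -0.3837337   0.44016059]
```

Request:
servo_tool(targets="0.0005 0 -0.0011 0 0 0 0;0.0005 0 -0.0011 0 0 0 0;0.0005 0 -0.0011 0 0 0 0")

```text
time: 4.35
ee_pos: [0.6471, 0.0886, 0.1175]
eef_rot: [0.208, 0.056, 0.977, -0.012]
wrist_force: [0.9, -0.0, -0.2]
gripper_width: 0.0005
grip_force: 0.0
```

Request:
servo_tool(targets="0.0005 0 -0.0011 0 0 0 0;0.0005 0 -0.0011 0 0 0 0;0.0005 0 -0.0011 0 0 0 0")

```text
time: 4.6
ee_pos: [0.6476, 0.0887, 0.1167]
eef_rot: [0.208, 0.056, 0.977, -0.012]
wrist_force: [-0.1, 0.5, 0.4]
gripper_width: 0.0004
grip_force: 0.0
```

Request:
servo_tool(targets="0.0005 0 -0.0011 0 0 0 0;0.0005 0 -0.0011 0 0 0 0;0.0005 0 -0.0011 0 0 0 0")

```text
time: 4.85
ee_pos: [0.648, 0.0886, 0.1158]
eef_rot: [0.208, 0.056, 0.977, -0.012]
wrist_force: [0.2, 0.9, -0.6]
gripper_width: 0.0002
grip_force: 0.0
```

Request:
servo_tool(targets="0.0005 0 -0.0011 0 0 0 0;0.0005 0 -0.0011 0 0 0 0;0.0005 0 -0.0011 0 0 0 0")

```text
time: 5.1
ee_pos: [0.6484, 0.0886, 0.1149]
eef_rot: [0.208, 0.056, 0.977, -0.012]
wrist_force: [-0.5, -0.6, 0.3]
gripper_width: 0.0007
grip_force: 0.0
```

Run:
```python
from h import *
dst()
```

```text
deck z/.8 [-0.5051  0.058   1.1419] deck y/.8 [0.1426 1.2418 0.    ] deck x/.8 [ 1.1345 -0.1302  0.5084]
deck xyz [0.0374 0.0622 0.0093] roterr deg [0.03 0.02 0.01]
```

Request:
servo_tool(targets="0.0005 0 -0.0011 0 0 0 0;0.001 -0.0001 -0.0023 0 0 0 0;0.001 -0.0001 -0.0023 0 0 0 0")

```text
time: 5.35
ee_pos: [0.6492, 0.0887, 0.1136]
eef_rot: [0.208, 0.056, 0.977, -0.012]
wrist_force: [-6.1, 0.1, 7.4]
gripper_width: 0.0004
grip_force: 4.2
```

Request:
servo_tool(targets="0.0005 0 -0.0011 0 0 0 0;0.001 -0.0001 -0.0023 0 0 0 0;0.001 -0.0001 -0.0023 0 0 0 0")

```text
time: 5.6
ee_pos: [0.6496, 0.0888, 0.1134]
eef_rot: [0.208, 0.056, 0.977, -0.012]
wrist_force: [-25.1, -0.9, 30.2]
gripper_width: 0.0006
grip_force: 18.8
```

Request:
servo_tool(targets="0.0005 0 -0.0011 0 0 0 0;0.001 -0.0001 -0.0023 0 0 0 0;0.001 -0.0001 -0.0023 0 0 0 0")

```text
time: 5.85
ee_pos: [0.65, 0.089, 0.1133]
eef_rot: [0.208, 0.057, 0.977, -0.011]
wrist_force: [-44.9, -3.5, 53.0]
gripper_width: 0.0006
grip_force: 33.3
```

Run:
```python
from h import *
dst()
```

```text
deck z/.8 [-0.5051  0.058   1.1419] deck y/.8 [0.1426 1.2418 0.    ] deck x/.8 [ 1.1345 -0.1302  0.5084]
deck xyz [0.0382 0.0627 0.0071] roterr deg [-0.11  0.    0.05]
```

Request:
servo_tool(targets="-0.02 0.002 0.046 0 0 0 0.7;-0.02 0.002 0.046 0 0 0 0.7;-0.02 0.002 0.046 0 0 0 0.7;-0.02 0.002 0.046 0 0 0 0.7;-0.02 0.002 0.046 0 0 0 0.7;-0.02 0.002 0.046 0 0 0 0.7;-0.02 0.002 0.046 0 0 0 0.7;-0.02 0.002 0.046 0 0 0 0.7;-0.02 0.002 0.046 0 0 0 0.7")

```text
time: 6.6
ee_pos: [0.6347, 0.0898, 0.1458]
eef_rot: [0.207, 0.056, 0.977, -0.012]
wrist_force: [0.1, -0.4, -0.3]
gripper_width: 0.0525
grip_force: 0.0
```

Run:
```python
t=open("h.py").read().replace('w=RD@np.array(p)+OD if deck else np.array(p)','w=(RD@np.array(p)+OD if deck else np.array(p))+.0325*Rm[:,2]').replace('(RD.T@(s["ee_pos"]-OD))','(RD.T@(s["ee_pos"]-.0325*q(s).as_matrix()[:,2]-OD))')
open("h.py","w").write(t)
from h import *
dst();go([.04,.062,.022]);print(bot.state()["gripper_width"])
```

```text
deck z/.8 [-0.5051  0.058   1.1419] deck y/.8 [0.1426 1.2418 0.    ] deck x/.8 [ 1.1345 -0.1302  0.5084]
deck xyz [0.0374 0.0619 0.0756] roterr deg [ 0.05 -0.01  0.02]
[0.04, 0.062, 0.022] shift [0.03, -0.0032, -0.0598] turn [0.0006, -0.0002, 0.0002] dist 0.054
0.05247782520351801
```

Request:
servo_tool(targets="0.015 -0.0016 -0.03 0 0 0 0.65;0.03 -0.003 -0.06 0 0 0 0.65;0.03 -0.003 -0.06 0 0 0 0.65;0.03 -0.003 -0.06 0 0 0 0;0.03 -0.003 -0.06 0 0 0 0;0.03 -0.003 -0.06 0 0 0 0;0.03 -0.003 -0.06 0 0 0 0;0.03 -0.003 -0.06 0 0 0 0;0.03 -0.003 -0.06 0 0 0 0;0.03 -0.003 -0.06 0 0 0 0")

```text
time: 7.43
ee_pos: [0.659, 0.0872, 0.0994]
eef_rot: [0.208, 0.056, 0.976, -0.012]
wrist_force: [-4.0, -2.0, 5.5]
gripper_width: 0.0289
grip_force: 30.0
```

Run:
```python
from h import *
dst()
```

```text
deck z/.8 [-0.5051  0.058   1.1419] deck y/.8 [0.1426 1.2418 0.    ] deck x/.8 [ 1.1345 -0.1302  0.5084]
deck xyz [0.0409 0.062  0.0232] roterr deg [0.01 0.08 0.04]
```

Request:
servo_tool(targets="-0.003 0.0003 0.007 0 0 0 0;-0.006 0.0007 0.0137 0 0 0 0;-0.0091 0.001 0.0206 0 0 0 0;-0.0091 0.001 0.0206 0 0 0 0;-0.0091 0.001 0.0206 0 0 0 0")

```text
time: 7.85
ee_pos: [0.6512, 0.088, 0.1151]
eef_rot: [0.208, 0.056, 0.976, -0.012]
wrist_force: [3.8, -2.3, -3.1]
gripper_width: 0.0291
grip_force: 30.0
```

Run:
```python
from h import *
dst();print(bot.state()["gripper_width"])
```

```text
deck z/.8 [-0.5051  0.058   1.1419] deck y/.8 [0.1426 1.2418 0.    ] deck x/.8 [ 1.1345 -0.1302  0.5084]
deck xyz [0.0401 0.0619 0.0408] roterr deg [0.04 0.02 0.03]
0.029074048254873662
```

Run:
```python
from h import *
for p in ([.04,.062,.075],[0,-.049,.075],[0,-.049,.012],[0,-.13,.012]): go(p)
```

```text
deck z/.8 [-0.5051  0.058   1.1419] deck y/.8 [0.1426 1.2418 0.    ] deck x/.8 [ 1.1345 -0.1302  0.5084]
[0.04, 0.062, 0.075] shift [-0.0174, 0.0021, 0.039] turn [0.0004, 0.0002, 0.0003] dist 0.034
[0, -0.049, 0.075] shift [-0.0786, -0.1305, 0.0187] turn [0.0004, 0.0002, 0.0003] dist 0.123
[0, -0.049, 0.012] shift [-0.0468, -0.1342, -0.0532] turn [0.0004, 0.0002, 0.0003] dist 0.121
[0, -0.13, 0.012] shift [-0.0584, -0.2348, -0.0532] turn [0.0004, 0.0002, 0.0003] dist 0.198
```

Request:
servo_tool(targets="0 0 0 0 0 0 0.6;0 0 0 0 0 0 0.6;0 0 0 0 0 0 0.6;-0.017 0.002 0.039 0 0 0 0.6;-0.017 0.002 0.039 0 0 0 0.6;-0.079 -0.13 0.019 0 0 0 0.5;-0.079 -0.13 0.019 0 0 0 0.5;-0.079 -0.13 0.019 0 0 0 0.5;-0.079 -0.13 0.019 0 0 0 0.5;-0.063 -0.132 -0.018 0 0 0 0.5;-0.047 -0.134 -0.053 0 0 0 0.5;-0.047 -0.134 -0.053 0 0 0 0.5")

```text
time: 8.85
ee_pos: [0.6123, -0.0191, 0.0676]
eef_rot: [0.205, 0.056, 0.977, -0.013]
wrist_force: [-1.2, 0.0, -0.7]
gripper_width: 0.0436
grip_force: 0.0
```

Request:
servo_tool(targets="0 0 0 0 0 0 0;0 0 0 0 0 0 0;0 0 0 0 0 0 0;0 0 0 0 0 0 0;0 0 0 0 0 0 0;0 0 0 0 0 0 0")

```text
time: 9.35
ee_pos: [0.6143, -0.019, 0.0735]
eef_rot: [0.209, 0.056, 0.976, -0.012]
wrist_force: [-0.7, -0.7, 3.3]
gripper_width: 0.0117
grip_force: 30.5
```

Run:
```python
from h import *
dst()
```

```text
deck z/.8 [-0.5051  0.058   1.1419] deck y/.8 [0.1426 1.2418 0.    ] deck x/.8 [ 1.1345 -0.1302  0.5084]
deck xyz [ 0.0008 -0.0486  0.0127] roterr deg [-0.    0.11  0.02]
```

Request:
servo_tool(targets="-0.002 -0.015 0 0 0 0 0;-0.0045 -0.035 0 0 0 0 0;-0.007 -0.055 0 0 0 0 0;-0.009 -0.075 0 0 0 0 0;-0.011 -0.09 0 0 0 0 0;-0.011 -0.097 0 0 0 0 0;-0.011 -0.097 0 0 0 0 0;-0.011 -0.097 0 0 0 0 0")

```text
time: 10.02
ee_pos: [0.6056, -0.096, 0.0734]
eef_rot: [0.208, 0.056, 0.976, -0.012]
wrist_force: [-6.2, 1.1, 9.9]
gripper_width: 0.0115
grip_force: 30.0
```

Run:
```python
from h import *
dst()
```

```text
deck z/.8 [-0.5051  0.058   1.1419] deck y/.8 [0.1426 1.2418 0.    ] deck x/.8 [ 1.1345 -0.1302  0.5084]
deck xyz [ 0.0008 -0.1261  0.0126] roterr deg [-0.03  0.09  0.01]
```

Request:
servo_tool(targets="-0.0004 -0.003 0 0 0 0 0;-0.0008 -0.006 0 0 0 0 0;-0.0008 -0.006 0 0 0 0 0")

```text
time: 10.27
ee_pos: [0.6056, -0.096, 0.0734]
eef_rot: [0.208, 0.054, 0.977, -0.01]
wrist_force: [-3.5, 15.5, 8.9]
gripper_width: 0.0117
grip_force: 30.0
```

Run:
```python
from h import *
dst()
```

```text
deck z/.8 [-0.5051  0.058   1.1419] deck y/.8 [0.1426 1.2418 0.    ] deck x/.8 [ 1.1345 -0.1302  0.5084]
deck xyz [ 0.0009 -0.1263  0.0126] roterr deg [-0.19  0.1  -0.29]
```

Run:
```python
from h import *
for p in ([0,-.126,.075],[.02,0,.14]): go(p)
```

```text
deck z/.8 [-0.5051  0.058   1.1419] deck y/.8 [0.1426 1.2418 0.    ] deck x/.8 [ 1.1345 -0.1302  0.5084]
[0, -0.126, 0.075] shift [-0.0325, 0.0039, 0.0708] turn [-0.0021, 0.0011, -0.0032] dist 0.062
[0.02, 0, 0.14] shift [-0.0247, 0.1616, 0.1552] turn [-0.0021, 0.0011, -0.0032] dist 0.18
```

Request:
servo_tool(targets="0.0008 0.006 0 0 0 0 0.5;0.0008 0.006 0 0 0 0 0.5;0.0008 0.006 0 0 0 0 0.5;0.0008 0.006 0 0 0 0 0.5;-0.0325 0.004 0.071 0 0 0 0.6;-0.0325 0.004 0.071 0 0 0 0.7;-0.0247 0.1616 0.1552 -0.002 0.001 -0.003 1;-0.0247 0.1616 0.1552 -0.002 0.001 -0.003 1;-0.0247 0.1616 0.1552 -0.002 0.001 -0.003 1;-0.0247 0.1616 0.1552 -0.002 0.001 -0.003 1;-0.0247 0.1616 0.1552 -0.002 0.001 -0.003 1;-0.0247 0.1616 0.1552 -0.002 0.001 -0.003 1")

```text
time: 11.27
ee_pos: [0.5848, 0.0284, 0.1966]
eef_rot: [0.207, 0.057, 0.977, -0.014]
wrist_force: [-0.2, -1.1, -1.2]
gripper_width: 0.0827
grip_force: 0.0
```

Request:
servo_tool(targets="0 0 0 0 0 0 1;0 0 0 0 0 0 1")

```text
time: 11.43
ee_pos: [0.5842, 0.0261, 0.1955]
eef_rot: [0.206, 0.059, 0.977, -0.015]
wrist_force: [-0.3, -0.4, 0.4]
gripper_width: 0.0863
grip_force: 0.0
```

Run:
```python
from h import *
import pickle
dst()
s=bot.state();c=imaging.get_calibration("wrist");im=imaging.camera("wrist");cv2.imwrite("pics/w5.png",im[:,:,::-1]);pickle.dump((s,c),open("w5.pkl","wb"))
# crop cols 100-460, rows 60-330 at 2.2x
cv2.imwrite("pics/w5b.png",cv2.resize(im[40:340,100:500,::-1],(800,600),interpolation=cv2.INTER_CUBIC))
B=np.array([[x,y,0] for x,y in((-.063,-.033),(-.063,.033),(.063,.033),(.063,-.033))])
print((proj(c,B@RD.T+OD)-[100,40])*2)
```

```text
deck z/.8 [-0.5051  0.058   1.1419] deck y/.8 [0.1426 1.2418 0.    ] deck x/.8 [ 1.1345 -0.1302  0.5084]
deck xyz [ 0.0185 -0.007   0.1384] roterr deg [ 0.23 -0.16  0.42]
[[307.81381971 139.90597605]
 [452.07355459 139.34866995]
 [442.59555346 394.20298884]
 [315.07852149 394.32040419]]
```

View pics/w5b.png

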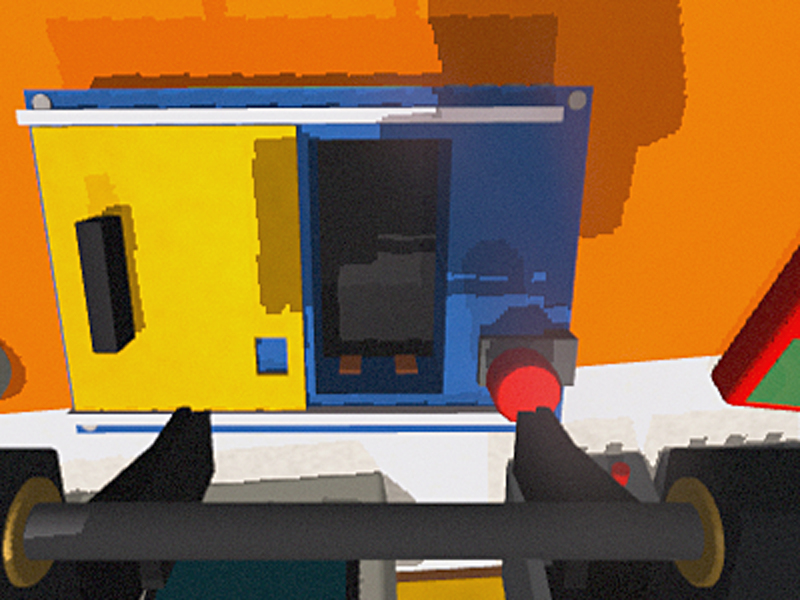

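```bash
cat >> h.py <<'E'
def RP(yaw): return R.from_euler('z',yaw).as_matrix()@np.diag([-1,1,-1.])
E
python3 - <<'E'
from h import *
go([.45,-.303,.26],RP(np.deg2rad(15.7)),False);go([.462,-.30,.16],RP(np.deg2rad(15.7)),False)
E
```

```text
deck z/.8 [-0.5051  0.058   1.1419] deck y/.8 [0.1426 1.2418 0.    ] deck x/.8 [ 1.1345 -0.1302  0.5084]
[0.45, -0.303, 0.26] shift [-0.1678, -0.4116, 0.04] turn [-0.0176, 0.2664, 0.2476] dist 0.357
[0.462, -0.3, 0.16] shift [-0.1528, -0.4079, -0.085] turn [-0.0176, 0.2664, 0.2476] dist 0.355
```

Request:
servo_tool(targets="-0.01 0 0.1 0 0 0 1;-0.08 -0.2 0.06 -0.009 0.133 0.124 1;-0.08 -0.2 0.06 -0.009 0.133 0.124 1;-0.08 -0.2 0.06 -0.009 0.133 0.124 1;-0.08 -0.2 0.06 -0.009 0.133 0.124 1;-0.153 -0.408 -0.085 -0.018 0.266 0.248 1;-0.153 -0.408 -0.085 -0.018 0.266 0.248 1;-0.153 -0.408 -0.085 -0.018 0.266 0.248 1;-0.153 -0.408 -0.085 -0.018 0.266 0.248 1;-0.153 -0.408 -0.085 -0.018 0.266 0.248 1;-0.153 -0.408 -0.085 -0.018 0.266 0.248 1;-0.153 -0.408 -0.085 -0.018 0.266 0.248 1")

```text
time: 12.48
ee_pos: [0.4559, -0.305, 0.1252]
eef_rot: [-0.002, -0.133, 0.991, 0.0]
wrist_force: [-0.4, 0.1, -0.5]
gripper_width: 0.0872
grip_force: 0.0
```

Request:
servo_tool(targets="0 0 0 0 0 0 1;0 0 0 0 0 0 1;0 0 0 0 0 0 1")

```text
time: 12.73
ee_pos: [0.463, -0.2976, 0.1288]
eef_rot: [0.001, -0.138, 0.99, 0.001]
wrist_force: [0.6, 0.6, -0.0]
gripper_width: 0.0873
grip_force: 0.0
```

Run:
```python
from h import *
import pickle
s=bot.state();c=imaging.get_calibration("wrist");im=imaging.camera("wrist");cv2.imwrite("pics/w6.png",im[:,:,::-1]);pickle.dump((s,c),open("w6.pkl","wb"))
print(s["ee_pos"])
cv2.imwrite("pics/w6b.png",cv2.resize(im[40:340,100:500,::-1],(800,600),interpolation=cv2.INTER_CUBIC))
m=cv2.inRange(cv2.cvtColor(im,cv2.COLOR_RGB2HSV),(50,100,40),(75,255,255));print(m.sum()/255)
n,l,st,ce=cv2.connectedComponentsWithStats(m);print(st[st[:,4]>100],ce[st[:,4]>100])
```

```text
deck z/.8 [-0.5051  0.058   1.1419] deck y/.8 [0.1426 1.2418 0.    ] deck x/.8 [ 1.1345 -0.1302  0.5084]
[ 0.46302729 -0.29759468  0.12883547]
6252.0
[[     0      0    560    420 228948]
 [   239    113     68    125   6252]] [[279.65532785 210.59045285]
 [273.81190019 169.56765835]]
```

View pics/w6b.png

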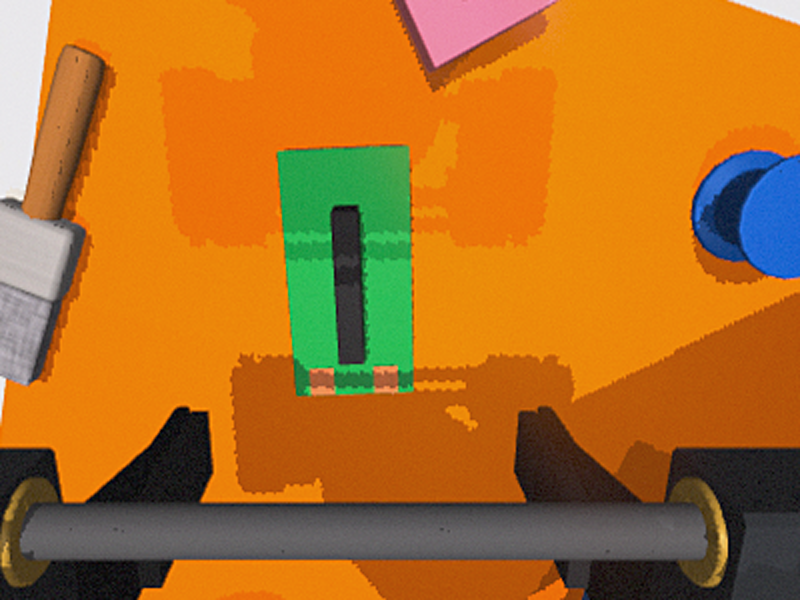

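Run:
```python
from h import *
import pickle
s,c=pickle.load(open("w6.pkl","rb"))
uv=np.array([(278,152),(409,146),(412.5,391),(297,396)])/2+[100,40]
P=np.array([(-.06,-.03,.03),(-.06,.03,.03),(.06,.03,.03),(.06,-.03,.03)])
f=lambda p:(proj(c,P@R.from_euler('z',p[2]).as_matrix().T+[p[0],p[1],p[3]])-uv).ravel()
for fix in(1,0):
    r=least_squares((lambda p:f([*p,0])) if fix else f,[.45,-.3,.27]+([] if fix else [0]));print(r.x,np.rad2deg(r.x[2]),r.fun.round(1))
    if fix: p=r.x
ex=np.array([np.cos(p[2]),np.sin(p[2]),0])
print("fin ends pred",(proj(c,np.array([p[0],p[1],.054])+np.array([[-.035],[.035]])*ex)-[100,40])*2)
g=np.array([p[0],p[1],0])-.02*ex
go(g+[0,0,.09],RP(p[2]),False);go(g+[0,0,.034],RP(p[2]),False)
```

```text
deck z/.8 [-0.5051  0.058   1.1419] deck y/.8 [0.1426 1.2418 0.    ] deck x/.8 [ 1.1345 -0.1302  0.5084]
[ 0.44795373 -0.30868831  0.31900256] 18.277500206139358 [-0.8 -0.6  0.6 -0.4  0.9  0.9 -0.6  0.6]
[ 0.44862721 -0.30858087  0.31906508 -0.00383772] 18.281082606115977 [-0.3  0.   0.2  0.3  0.5 -0.  -0.3 -0.3]
fin ends pred [[344.52325347 210.85048232]
 [351.96023592 365.45744456]]
[ 0.42896276 -0.31496071  0.09      ] shift [-0.0428, -0.022, -0.0893] turn [-0.0011, 0.0017, 0.0258] dist 0.081
[ 0.42896276 -0.31496071  0.034     ] shift [-0.0428, -0.022, -0.1593] turn [-0.0011, 0.0017, 0.0258] dist 0.133
```

Request:
servo_tool(targets="-0.043 -0.022 -0.09 -0.001 0.002 0.026 0.5;-0.043 -0.022 -0.09 -0.001 0.002 0.026 0.5;-0.043 -0.022 -0.09 -0.001 0.002 0.026 0.5;-0.043 -0.022 -0.09 -0.001 0.002 0.026 0.5;-0.043 -0.022 -0.09 -0.001 0.002 0.026 0.5;-0.043 -0.022 -0.09 -0.001 0.002 0.026 0.5")

```text
time: 13.28
ee_pos: [0.43, -0.3156, 0.058]
eef_rot: [0.0, -0.159, 0.987, -0.0]
wrist_force: [-0.0, -0.0, 0.2]
gripper_width: 0.0554
grip_force: 0.0
```

Run:
```python
from h import *
p=[.44795,-.30869,.319];ex=np.array([np.cos(p[2]),np.sin(p[2]),0]);g=np.array([p[0],p[1],0])-.02*ex
go(g+[0,0,.034],RP(p[2]),False);print(bot.state()["gripper_width"])
```

```text
deck z/.8 [-0.5051  0.058   1.1419] deck y/.8 [0.1426 1.2418 0.    ] deck x/.8 [ 1.1345 -0.1302  0.5084]
[ 0.42895901 -0.31496234  0.034     ] shift [-0.0013, 0.0008, -0.0706] turn [0.0005, 0.0007, -0.0002] dist 0.057
0.055357315628291076
```

Request:
servo_tool(targets="-0.001 0.001 -0.03 0 0 0 0.5;-0.001 0.001 -0.055 0 0 0 0.5;-0.001 0.001 -0.07 0 0 0 0.5;-0.001 0.001 -0.07 0 0 0 0.5;-0.001 0.001 -0.07 0 0 0 0;-0.001 0.001 -0.07 0 0 0 0;-0.001 0.001 -0.07 0 0 0 0;-0.001 0.001 -0.07 0 0 0 0;-0.001 0.001 -0.07 0 0 0 0;-0.001 0.001 -0.07 0 0 0 0;-0.001 0.001 -0.07 0 0 0 0;-0.001 0.001 -0.07 0 0 0 0")

```text
time: 14.28
ee_pos: [0.4275, -0.3152, 0.0009]
eef_rot: [-0.0, -0.158, 0.987, -0.0]
wrist_force: [-1.0, 0.8, 6.1]
gripper_width: 0.0118
grip_force: 30.0
```

Run:
```python
from h import *
s=bot.state();Rm=q(s).as_matrix();tip=s["ee_pos"]-.0325*Rm[:,2]
d=Rm.T@(np.array([.44795,-.30869,.054])-tip);print("tip",tip,"fin centre in tool (from tip)",d,"yaw",np.arctan2(Rm[1,1],Rm[0,1])-np.pi/2)
```

```text
deck z/.8 [-0.5051  0.058   1.1419] deck y/.8 [0.1426 1.2418 0.    ] deck x/.8 [ 1.1345 -0.1302  0.5084]
tip [ 0.42754085 -0.31522139  0.0334464 ] fin centre in tool (from tip) [-0.02141294 -0.00016546 -0.02056944] yaw 0.3174871043867804
```

Run:
```python
from h import *
for p in([-.0214,0,.11],[-.0214,0,.05]):go(p)
```

```text
deck z/.8 [-0.5051  0.058   1.1419] deck y/.8 [0.1426 1.2418 0.    ] deck x/.8 [ 1.1345 -0.1302  0.5084]
[-0.0214, 0, 0.11] shift [0.1661, 0.4392, 0.1905] turn [0.0273, -0.2678, -0.2708] dist 0.405
[-0.0214, 0, 0.05] shift [0.1964, 0.4357, 0.1219] turn [0.0273, -0.2678, -0.2708] dist 0.395
```

Request:
servo_tool(targets="0 0 0.02 0 0 0 0;0 0 0.05 0 0 0 0;0 0 0.1 0 0 0 0;0 0 0.15 0 0 0 0;0 0 0.2 0 0 0 0;0 0 0.2 0 0 0 0;0 0 0.2 0 0 0 0")

```text
time: 14.87
ee_pos: [0.4281, -0.3157, 0.1621]
eef_rot: [0.001, -0.158, 0.987, -0.001]
wrist_force: [-0.0, -0.2, -3.6]
gripper_width: 0.0114
grip_force: 30.0
```

```bash
cat > gm.py <<'E'
from h import *
# green region of the pack in the wrist image -> rotated box, as seen in hand
im=imaging.camera("wrist");c=imaging.get_calibration("wrist");s=bot.state()
m=cv2.inRange(cv2.cvtColor(im,cv2.COLOR_RGB2HSV),(50,80,30),(80,255,255))
n,l,st,ce=cv2.connectedComponentsWithStats(m);i=[k for k in range(1,n) if st[k,4]>60]
print("green blobs",st[i].tolist(),"grip",s["gripper_width"],s["grip_force"])
Rm=q(s).as_matrix();tip=s["ee_pos"]-.0325*Rm[:,2]
P=np.array([(x-.0214*0,y,.0034) for x,y in((.0386,-.03),(.0386,.03))])  # robot-end top corners in tool frame
print("pred end corners px",proj(c,P@Rm.T+tip).round(1).tolist())
h=[ (l==k) for k in i];M=np.any(h,axis=0);r=np.where(M.any(1))[0];print("top row",r[0],[np.where(M[r[0]+d])[0][[0,-1]].tolist() for d in(2,5,10)])
E
python3 gm.py
python3 - <<'E'
from h import *
for p in([-.0214,0,.11],[-.0214,0,.05]):go(p)
E
```

```text
deck z/.8 [-0.5051  0.058   1.1419] deck y/.8 [0.1426 1.2418 0.    ] deck x/.8 [ 1.1345 -0.1302  0.5084]
green blobs [[228, 192, 108, 76, 6240], [255, 320, 17, 30, 272], [292, 320, 16, 30, 294]] grip 0.011926590179365265 29.99766916036606
pred end corners px [[227.1, 193.7], [336.7, 193.9]]
top row 192 [[228, 334], [228, 334], [228, 334]]
deck z/.8 [-0.5051  0.058   1.1419] deck y/.8 [0.1426 1.2418 0.    ] deck x/.8 [ 1.1345 -0.1302  0.5084]
[-0.0214, 0, 0.11] shift [0.1667, 0.4387, -0.0086] turn [0.0269, -0.268, -0.2711] dist 0.376
[-0.0214, 0, 0.05] shift [0.197, 0.4352, -0.0771] turn [0.0269, -0.268, -0.2711] dist 0.387
```

Request:
servo_tool(targets="0.04 0.1 0.04 0.006 -0.06 -0.06 0;0.08 0.2 0.04 0.013 -0.134 -0.135 0;0.08 0.2 0.04 0.013 -0.134 -0.135 0;0.167 0.439 0.02 0.027 -0.268 -0.271 0;0.167 0.439 0.02 0.027 -0.268 -0.271 0;0.167 0.439 0.02 0.027 -0.268 -0.271 0;0.167 0.439 0.02 0.027 -0.268 -0.271 0;0.167 0.439 0.02 0.027 -0.268 -0.271 0;0.167 0.439 -0.009 0.027 -0.268 -0.271 0;0.167 0.439 -0.009 0.027 -0.268 -0.271 0;0.167 0.439 -0.009 0.027 -0.268 -0.271 0;0.167 0.439 -0.009 0.027 -0.268 -0.271 0")

```text
time: 15.92
ee_pos: [0.5584, 0.0372, 0.1491]
eef_rot: [0.204, 0.054, 0.977, -0.013]
wrist_force: [0.3, -0.8, -3.1]
gripper_width: 0.0116
grip_force: 30.0
```

Request:
servo_tool(targets="0 0 0 0 0 0 0;0 0 0 0 0 0 0;0 0 0 0 0 0 0;0 0 0 0 0 0 0")

```text
time: 16.25
ee_pos: [0.5606, 0.0351, 0.1534]
eef_rot: [0.207, 0.057, 0.977, -0.012]
wrist_force: [-0.8, 0.1, -4.5]
gripper_width: 0.0119
grip_force: 30.0
```

```bash
python3 gm.py
python3 - <<'E'
from h import *
dst()
for p in([-.0214,0,.05],[-.0214,0,.036]):go(p)
E
```

```text
deck z/.8 [-0.5051  0.058   1.1419] deck y/.8 [0.1426 1.2418 0.    ] deck x/.8 [ 1.1345 -0.1302  0.5084]
green blobs [[181, 127, 124, 4, 385], [228, 192, 108, 76, 6337], [474, 247, 67, 31, 1237], [255, 320, 17, 31, 278], [292, 320, 16, 31, 287], [486, 354, 16, 13, 160]] grip 0.011611973857160101 29.993414282798767
pred end corners px [[227.3, 193.6], [336.7, 193.7]]
deck z/.8 [-0.5051  0.058   1.1419] deck y/.8 [0.1426 1.2418 0.    ] deck x/.8 [ 1.1345 -0.1302  0.5084]
deck xyz [-0.0209 -0.0007  0.11  ] roterr deg [-0.01 -0.    0.08]
[-0.0214, 0, 0.05] shift [0.0299, -0.0025, -0.0688] turn [-0.0002, -0.0, 0.0009] dist 0.06
[-0.0214, 0, 0.036] shift [0.037, -0.0033, -0.0848] turn [-0.0002, -0.0, 0.0009] dist 0.074Traceback (most recent call last):
  File "gm.py", line 10, in <module>
    h=[ (l==k) for k in i];M=np.any(h,axis=0);r=np.where(M.any(1))[0];print("top row",r[0],[np.where(M[r[0]+d])[0][[0,-1]].tolist() for d in(2,5,10)])
                                                                                            ~~~~~~~~~~~~~~~~~~~~~~^^^^^^^^
IndexError: index 0 is out of bounds for axis 0 with size 0
```

Request:
servo_tool(targets="0.01 -0.001 -0.023 0 0 0.001 0;0.02 -0.002 -0.046 0 0 0.001 0;0.03 -0.0025 -0.07 0 0 0.001 0;0.037 -0.0033 -0.085 0 0 0.001 0;0.037 -0.0033 -0.085 0 0 0.001 0;0.037 -0.0033 -0.085 0 0 0.001 0")

```text
time: 16.8
ee_pos: [0.5899, 0.033, 0.085]
eef_rot: [0.207, 0.055, 0.977, -0.012]
wrist_force: [-0.8, 0.5, -2.5]
gripper_width: 0.0116
grip_force: 30.0
```

Run:
```python
from h import *
dst()
for p in([-.0214,0,.02],[-.0214,0,-.0236]):go(p)
```

```text
deck z/.8 [-0.5051  0.058   1.1419] deck y/.8 [0.1426 1.2418 0.    ] deck x/.8 [ 1.1345 -0.1302  0.5084]
deck xyz [-0.022   0.0003  0.0355] roterr deg [ 0.03 -0.1  -0.05]
[-0.0214, 0, 0.02] shift [0.0086, -0.0013, -0.0173] turn [0.0003, -0.0011, -0.0005] dist 0.015
[-0.0214, 0, -0.0236] shift [0.0306, -0.0038, -0.0671] turn [0.0003, -0.0011, -0.0005] dist 0.059
```

Request:
servo_tool(targets="0.003 -0.0005 -0.006 0 0 0 0;0.006 -0.001 -0.012 0 0 0 0;0.0086 -0.0013 -0.0173 0 0 0 0;0.0086 -0.0013 -0.0173 0 0 0 0;0.0086 -0.0013 -0.0173 0 0 0 0")

```text
time: 17.22
ee_pos: [0.5971, 0.0323, 0.0714]
eef_rot: [0.207, 0.055, 0.977, -0.012]
wrist_force: [0.2, 0.8, -2.9]
gripper_width: 0.0118
grip_force: 30.0
```

Run:
```python
from h import *
dst()
for p in([-.0214,0,-.018],[-.0214,0,-.0236]):go(p)
```

```text
deck z/.8 [-0.5051  0.058   1.1419] deck y/.8 [0.1426 1.2418 0.    ] deck x/.8 [ 1.1345 -0.1302  0.5084]
deck xyz [-0.021   0.0004  0.0201] roterr deg [ 0.01 -0.04 -0.07]
[-0.0214, 0, -0.018] shift [0.0187, -0.0027, -0.0437] turn [0.0001, -0.0005, -0.0008] dist 0.038
[-0.0214, 0, -0.0236] shift [0.0215, -0.003, -0.0501] turn [0.0001, -0.0005, -0.0008] dist 0.044
```

In the bay's mouth with no contact; continue.

Request:
servo_tool(targets="0.003 -0.0004 -0.007 0 0 0 0;0.006 -0.0008 -0.014 0 0 0 0;0.009 -0.0013 -0.021 0 0 0 0;0.012 -0.0018 -0.028 0 0 0 0;0.015 -0.0022 -0.035 0 0 0 0;0.0172 -0.0025 -0.04 0 0 0 0;0.0172 -0.0025 -0.04 0 0 0 0;0.0172 -0.0025 -0.04 0 0 0 0")

```text
time: 17.88
ee_pos: [0.6108, 0.0303, 0.039]
eef_rot: [0.207, 0.055, 0.977, -0.012]
wrist_force: [0.0, -0.6, -2.8]
gripper_width: 0.0122
grip_force: 30.0
```

Run:
```python
from h import *
dst()
```

```text
deck z/.8 [-0.5051  0.058   1.1419] deck y/.8 [0.1426 1.2418 0.    ] deck x/.8 [ 1.1345 -0.1302  0.5084]
deck xyz [-0.0215 -0.     -0.0151] roterr deg [ 0.02 -0.07 -0.08]
```

Request:
servo_tool(targets="0.001 -0.0001 -0.0023 0 0 0 0;0.002 -0.0002 -0.0046 0 0 0 0;0.003 -0.0004 -0.0069 0 0 0 0;0.003 -0.0004 -0.0069 0 0 0 0;0.003 -0.0004 -0.0069 0 0 0 0")

```text
time: 18.3
ee_pos: [0.6133, 0.0301, 0.0339]
eef_rot: [0.207, 0.055, 0.977, -0.012]
wrist_force: [0.7, -0.5, -4.2]
gripper_width: 0.0115
grip_force: 30.0
```

Request:
servo_tool(targets="0.0005 -0.0001 -0.0011 0 0 0 0;0.001 -0.0001 -0.0023 0 0 0 0;0.001 -0.0001 -0.0023 0 0 0 0")

```text
time: 18.55
ee_pos: [0.6142, 0.03, 0.0321]
eef_rot: [0.207, 0.055, 0.977, -0.012]
wrist_force: [-3.4, -0.1, 0.4]
gripper_width: 0.0116
grip_force: 30.0
```

Run:
```python
from h import *
dst()
```

```text
deck z/.8 [-0.5051  0.058   1.1419] deck y/.8 [0.1426 1.2418 0.    ] deck x/.8 [ 1.1345 -0.1302  0.5084]
deck xyz [-0.0212  0.0001 -0.0227] roterr deg [-0.   -0.02 -0.08]
```

Request:
servo_tool(targets="0.0004 0 -0.001 0 0 0 0;0.0004 0 -0.001 0 0 0 0;0.0004 0 -0.001 0 0 0 0")

```text
time: 18.8
ee_pos: [0.6143, 0.03, 0.0318]
eef_rot: [0.207, 0.055, 0.977, -0.012]
wrist_force: [-9.0, 0.1, 7.7]
gripper_width: 0.012
grip_force: 30.0
```

Request:
servo_tool(targets="0 0 0 0 0 0 0.24;0 0 0 0 0 0 0.24;0 0 0 0 0 0 0.24;0 0 0 0 0 0 0.24")

```text
time: 19.13
ee_pos: [0.6149, 0.0301, 0.0316]
eef_rot: [0.208, 0.055, 0.977, -0.012]
wrist_force: [0.1, -0.3, 0.7]
gripper_width: 0.0205
grip_force: 0.0
```

Run:
```python
from h import *
dst();print(bot.state()["gripper_width"]);go([-.0214,0,.03]);go([0,0,.14]);go([.02,0,.14])
```

```text
deck z/.8 [-0.5051  0.058   1.1419] deck y/.8 [0.1426 1.2418 0.    ] deck x/.8 [ 1.1345 -0.1302  0.5084]
deck xyz [-0.0208  0.0002 -0.0235] roterr deg [-0.01  0.02 -0.08]
0.020541642863282264
[-0.0214, 0, 0.03] shift [-0.0278, 0.0029, 0.0608] turn [-0.0001, 0.0002, -0.0009] dist 0.054
[0, 0, 0.14] shift [-0.0591, 0.0065, 0.1973] turn [-0.0001, 0.0002, -0.0009] dist 0.165
[0.02, 0, 0.14] shift [-0.0364, 0.0039, 0.2074] turn [-0.0001, 0.0002, -0.0009] dist 0.169
```

Seated at the nominal depth. Withdraw and check the pack from above.

Request:
servo_tool(targets="-0.007 0.001 0.016 0 0 0 0.24;-0.014 0.0015 0.031 0 0 0 0.24;-0.028 0.003 0.061 0 0 0 0.24;-0.028 0.003 0.061 0 0 0 0.3;-0.036 0.004 0.207 0 0 0 0.8;-0.036 0.004 0.207 0 0 0 1;-0.036 0.004 0.207 0 0 0 1;-0.036 0.004 0.207 0 0 0 1;-0.036 0.004 0.207 0 0 0 1;-0.036 0.004 0.207 0 0 0 1;-0.036 0.004 0.207 0 0 0 1")

```text
time: 20.05
ee_pos: [0.5849, 0.033, 0.1951]
eef_rot: [0.206, 0.055, 0.977, -0.012]
wrist_force: [-0.8, -0.0, -0.1]
gripper_width: 0.0645
grip_force: 0.0
```

Run:
```python
from h import *
dst()
im=imaging.camera("wrist");c=imaging.get_calibration("wrist")
o=cv2.resize(im[40:340,100:500,::-1],(800,600),interpolation=cv2.INTER_CUBIC)
P=np.array([[x,y,-.027] for x,y in((-.06,-.03),(-.06,.03),(.06,.03),(.06,-.03))])@RD.T+OD
for u in(proj(c,P)-[100,40])*2: cv2.circle(o,tuple(int(t) for t in u),3,(255,0,255),-1)
cv2.imwrite("pics/w7.png",o)
go([0,-.126,.06]);go([0,-.126,.012])
```

```text
deck z/.8 [-0.5051  0.058   1.1419] deck y/.8 [0.1426 1.2418 0.    ] deck x/.8 [ 1.1345 -0.1302  0.5084]
deck xyz [ 0.0183 -0.0003  0.1381] roterr deg [ 0.03 -0.16 -0.07]
[0, -0.126, 0.06] shift [0.0009, -0.1582, -0.0983] turn [0.0004, -0.0019, -0.0008] dist 0.149
[0, -0.126, 0.012] shift [0.0252, -0.161, -0.1531] turn [0.0004, -0.0019, -0.0008] dist 0.179
```

View pics/w7.png

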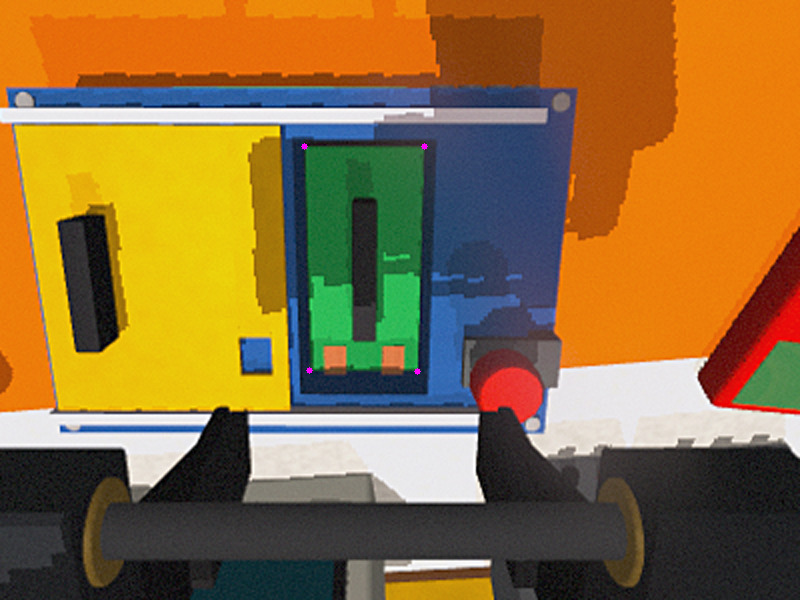

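Request:
servo_tool(targets="0.001 -0.158 -0.098 0 0 0 0.5;0.001 -0.158 -0.098 0 0 0 0.5;0.001 -0.158 -0.098 0 0 0 0.5;0.001 -0.158 -0.098 0 0 0 0.5;0.001 -0.158 -0.098 0 0 0 0.5;0.001 -0.158 -0.098 0 0 0 0.5;0.001 -0.158 -0.098 0 0 0 0.5;0.001 -0.158 -0.098 0 0 0 0.5;0.013 -0.16 -0.125 0 0 0 0.5;0.025 -0.161 -0.153 0 0 0 0.5;0.025 -0.161 -0.153 0 0 0 0.5;0.025 -0.161 -0.153 0 0 0 0.5")

```text
time: 21.1
ee_pos: [0.6051, -0.0945, 0.0738]
eef_rot: [0.206, 0.054, 0.977, -0.012]
wrist_force: [0.2, 0.5, 0.4]
gripper_width: 0.0436
grip_force: 0.0
```

Request:
servo_tool(targets="0 0 0 0 0 0 0;0 0 0 0 0 0 0;0 0 0 0 0 0 0;0 0 0 0 0 0 0;0 0 0 0 0 0 0;0 0 0 0 0 0 0;0 0 0 0 0 0 0")

```text
time: 21.68
ee_pos: [0.6058, -0.0956, 0.0749]
eef_rot: [0.208, 0.055, 0.977, -0.012]
wrist_force: [-3.5, 0.5, 5.0]
gripper_width: 0.012
grip_force: 30.0
```

Run:
```python
from h import *
dst()
```

```text
deck z/.8 [-0.5051  0.058   1.1419] deck y/.8 [0.1426 1.2418 0.    ] deck x/.8 [ 1.1345 -0.1302  0.5084]
deck xyz [ 0.0017 -0.1257  0.0139] roterr deg [-0.01  0.01 -0.08]
```

Request:
servo_tool(targets="0.001 0.01 0 0 0 0 0;0.0025 0.025 0 0 0 0 0;0.005 0.042 0 0 0 0 0;0.007 0.059 0 0 0 0 0;0.009 0.076 0 0 0 0 0;0.011 0.093 0 0 0 0 0;0.0125 0.11 0 0 0 0 0;0.0145 0.125 0 0 0 0 0;0.0165 0.138 0 0 0 0 0;0.0168 0.145 0 0 0 0 0;0.0168 0.145 0 0 0 0 0;0.0168 0.145 0 0 0 0 0")

```text
time: 22.68
ee_pos: [0.6189, 0.0192, 0.0749]
eef_rot: [0.207, 0.056, 0.977, -0.012]
wrist_force: [-6.9, -3.1, 8.1]
gripper_width: 0.0118
grip_force: 30.0
```

Request:
servo_tool(targets="0.0003 0.0025 0 0 0 0 0;0.0006 0.005 0 0 0 0 0;0.0006 0.005 0 0 0 0 0")

```text
time: 22.93
ee_pos: [0.6189, 0.0193, 0.0748]
eef_rot: [0.207, 0.058, 0.977, -0.014]
wrist_force: [-11.2, -14.7, 13.7]
gripper_width: 0.0116
grip_force: 30.0
```

Run:
```python
from h import *
dst()
```

```text
deck z/.8 [-0.5051  0.058   1.1419] deck y/.8 [0.1426 1.2418 0.    ] deck x/.8 [ 1.1345 -0.1302  0.5084]
deck xyz [ 0.0016 -0.0099  0.0139] roterr deg [ 0.2  -0.13  0.24]
```

Request:
servo_tool(targets="-0.0006 -0.005 0 0 0 0 0.5;-0.0006 -0.005 0 0 0 0 0.5;-0.0006 -0.005 0 0 0 0 0.5;-0.0006 -0.005 0 0 0 0 0.5;-0.017 -0.003 0.036 0 0 0 0.5;-0.034 -0.001 0.075 0 0 0 0.5;-0.034 -0.001 0.075 0 0 0 0.3;-0.034 -0.001 0.075 0 0 0 0")

```text
time: 23.6
ee_pos: [0.5934, 0.0247, 0.1368]
eef_rot: [0.209, 0.055, 0.976, -0.011]
wrist_force: [0.2, -0.0, -0.4]
gripper_width: 0.0358
grip_force: 0.0
```

Run:
```python
from h import *
dst();go([.04,.062,.075]);go([.04,.062,.058])
```

```text
deck z/.8 [-0.5051  0.058   1.1419] deck y/.8 [0.1426 1.2418 0.    ] deck x/.8 [ 1.1345 -0.1302  0.5084]
deck xyz [ 0.0029 -0.0077  0.081 ] roterr deg [-0.07  0.19 -0.15]
[0.04, 0.062, 0.075] shift [0.0549, 0.0813, 0.0119] turn [-0.0008, 0.0021, -0.0017] dist 0.079
[0.04, 0.062, 0.058] shift [0.0635, 0.0803, -0.0075] turn [-0.0008, 0.0021, -0.0017] dist 0.082
```

Request:
servo_tool(targets="0.055 0.081 0.012 0 0.002 -0.002 0;0.055 0.081 0.012 0 0.002 -0.002 0;0.055 0.081 0.012 0 0.002 -0.002 0;0.055 0.081 0.012 0 0.002 -0.002 0;0.0635 0.08 -0.0075 0 0.002 -0.002 0;0.0635 0.08 -0.0075 0 0.002 -0.002 0;0.0635 0.08 -0.0075 0 0.002 -0.002 0")

```text
time: 24.18
ee_pos: [0.6419, 0.0863, 0.1267]
eef_rot: [0.204, 0.057, 0.977, -0.013]
wrist_force: [0.6, 0.2, -0.2]
gripper_width: 0.0009
grip_force: 0.0
```

Run:
```python
from h import *
dst();go([.04,.062,.044])
```

```text
deck z/.8 [-0.5051  0.058   1.1419] deck y/.8 [0.1426 1.2418 0.    ] deck x/.8 [ 1.1345 -0.1302  0.5084]
deck xyz [0.0368 0.0593 0.0551] roterr deg [ 0.07 -0.39  0.17]
[0.04, 0.062, 0.044] shift [0.0099, 0.0024, -0.0109] turn [0.0008, -0.0043, 0.0019] dist 0.012
```

Request:
servo_tool(targets="0 0.001 -0.004 0 0 0 0;0.003 0.002 -0.007 0 -0.004 0.002 0;0.006 0.0024 -0.011 0 -0.004 0.002 0;0.006 0.0024 -0.011 0 -0.004 0.002 0")

```text
time: 24.52
ee_pos: [0.648, 0.0893, 0.1193]
eef_rot: [0.209, 0.055, 0.976, -0.012]
wrist_force: [0.3, 0.3, 0.6]
gripper_width: 0.0006
grip_force: 0.0
```

Run:
```python
from h import *
dst()
```

```text
deck z/.8 [-0.5051  0.058   1.1419] deck y/.8 [0.1426 1.2418 0.    ] deck x/.8 [ 1.1345 -0.1302  0.5084]
deck xyz [0.0386 0.0628 0.046 ] roterr deg [ 0.01  0.14 -0.07]
```

Request:
servo_tool(targets="0.001 -0.0001 -0.0023 0 0 0 0;0.002 -0.0002 -0.0046 0 0 0 0;0.002 -0.0002 -0.0046 0 0 0 0")

```text
time: 24.77
ee_pos: [0.6497, 0.0894, 0.1159]
eef_rot: [0.209, 0.055, 0.976, -0.012]
wrist_force: [0.3, -0.6, -0.3]
gripper_width: 0.0006
grip_force: 0.0
```

Request:
servo_tool(targets="0.0005 -0.0001 -0.0011 0 0 0 0;0.0005 -0.0001 -0.0011 0 0 0 0;0.0005 -0.0001 -0.0011 0 0 0 0")

```text
time: 25.02
ee_pos: [0.65, 0.0894, 0.1151]
eef_rot: [0.209, 0.055, 0.976, -0.012]
wrist_force: [0.6, 0.4, 0.2]
gripper_width: 0.0005
grip_force: 0.0
```

Run:
```python
from h import *
dst()
im=imaging.camera("wrist");cv2.imwrite("pics/w8.png",im[:,:,::-1])
for n in("scene","side"):
    im=imaging.camera(n);hsv=cv2.cvtColor(im,cv2.COLOR_RGB2HSV)
    m=cv2.inRange(hsv,(0,150,60),(6,255,255))|cv2.inRange(hsv,(174,150,60),(180,255,255));c=imaging.get_calibration(n)
    k,l,st,ce=cv2.connectedComponentsWithStats(m)
    for h in(.041,.056):
        u=proj(c,RD@[.04,.062,h-.011]+OD)[0];print(n,h,"pred mid",u.round(1))
    j=[i for i in range(1,k) if np.hypot(*(ce[i]-u))<25 and st[i,4]>5];print(st[j].tolist(),ce[j].round(1).tolist())
```

```text
deck z/.8 [-0.5051  0.058   1.1419] deck y/.8 [0.1426 1.2418 0.    ] deck x/.8 [ 1.1345 -0.1302  0.5084]
deck xyz [0.0388 0.0631 0.0413] roterr deg [-0.    0.15 -0.09]
scene 0.041 pred mid [288.6 254.1]
scene 0.056 pred mid [290.2 249.7]
[[284, 250, 10, 10, 68]] [[288.5, 255.0]]
side 0.041 pred mid [322.7 182.9]
side 0.056 pred mid [321.1 179.7]
[[324, 157, 27, 19, 257], [320, 180, 8, 8, 48]] [[335.1, 168.4], [323.8, 183.9]]
```

Request:
servo_tool(targets="0.0005 -0.0001 -0.0011 0 0 0 0;0.001 -0.0001 -0.0023 0 0 0 0;0.001 -0.0001 -0.0023 0 0 0 0")

```text
time: 25.42
ee_pos: [0.6506, 0.0894, 0.1142]
eef_rot: [0.209, 0.055, 0.976, -0.012]
wrist_force: [-10.3, -1.4, 11.4]
gripper_width: 0.0004
grip_force: 7.0
```

Run:
```python
from h import *
dst()
```

```text
deck z/.8 [-0.5051  0.058   1.1419] deck y/.8 [0.1426 1.2418 0.    ] deck x/.8 [ 1.1345 -0.1302  0.5084]
deck xyz [0.0389 0.0632 0.0402] roterr deg [-0.01  0.16 -0.08]
```

Request:
servo_tool(targets="-0.015 0.002 0.035 0 0 0 0;-0.04 0.005 0.09 0 0 0 0;-0.06 0.005 0.14 0 0 0 0;-0.06 0.005 0.14 0 0 0 0;-0.06 0.005 0.14 0 0 0 0;-0.06 0.005 0.14 0 0 0 0;-0.06 0.005 0.14 0 0 0 0;-0.06 0.005 0.14 0 0 0 0;-0.06 0.005 0.14 0 0 0 0")

```text
time: 26.17
ee_pos: [0.6024, 0.0929, 0.2235]
eef_rot: [0.208, 0.055, 0.977, -0.012]
wrist_force: [0.1, 0.0, 0.9]
gripper_width: 0.0005
grip_force: 0.0
```

Run:
```python
from h import *
dst();c=imaging.get_calibration("wrist");im=imaging.camera("wrist");hsv=cv2.cvtColor(im,cv2.COLOR_RGB2HSV)
y=cv2.inRange(hsv,(24,150,80),(34,255,255));n,l,st,ce=cv2.connectedComponentsWithStats(y);i=1+st[1:,4].argmax();print("yellow bbox",st[i])
print("pred trail/lead edges shut",proj(c,np.array([[-.05,-.04,.0065],[-.05,.078,.0065],[0,-.04,.0065],[0,.078,.0065]])@RD.T+OD).round(1).tolist())
for r in(int(proj(c,RD@[-.05,0,.0065]+OD)[0,1]),int(proj(c,RD@[0,0,.0065]+OD)[0,1])):
    k=np.where(l[r]==i)[0];print(r,k[[0,-1]])
m=cv2.inRange(hsv,(0,150,60),(6,255,255))|cv2.inRange(hsv,(174,150,60),(180,255,255));n,l,st,ce=cv2.connectedComponentsWithStats(m)
for h in(.041,.056):print(h,proj(c,np.array([[.04,.062-.015,h],[.04,.062+.015,h],[.055,.062,h]])@RD.T+OD).round(1).tolist())
print(st[1:][st[1:,4]>100].tolist())
```

```text
deck z/.8 [-0.5051  0.058   1.1419] deck y/.8 [0.1426 1.2418 0.    ] deck x/.8 [ 1.1345 -0.1302  0.5084]
deck xyz [0.0394 0.0612 0.1598] roterr deg [ 0.06  0.02 -0.06]
yellow bbox [ 174   79  126  139 8741]
pred trail/lead edges shut [[175.6, 100.3], [299.6, 100.6], [180.5, 153.1], [298.6, 153.4]]
100 [176 290]
153 [181 233]
0.041 [[266.5, 201.6], [298.6, 201.6], [282.5, 216.7]]
0.056 [[265.7, 206.4], [299.5, 206.5], [282.6, 222.3]]
[[478, 0, 81, 42, 1733], [405, 111, 124, 117, 5501], [268, 182, 30, 33, 798]]
```

```bash
python3 -c "
from rig import bot
print(bot.close_job())"
```

```text
the job is handed in; nothing more can be done
None
```

The green pack is on the bay floor with its contact end uphill, the cover is shut and the latch knob is home; I handed the job in at about 26 s, with no verdict returned.

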